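# Find the pencil sharpener in the lidded boxes

## Task

The pencil sharpener is shut in one of the three small lidded wooden boxes on the desk. Lift lids off by their knobs until you find it, then take it out and lay it inside the empty grey tray. Lids you take off may be left lying on the desk, and boxes you did not need may stay shut.

Things in the scene. Friction and masses are not known exactly. Their poses are not given: they have to be found in the camera images.
- boxes: Three open-topped wooden boxes in a row, fixed on a base board 122 x 354 x 8 mm. Origin: centre of the board's underside, on the desk; y along the row, z up. Box centres at y = -116, 0, +116 mm; each 108 mm square outside, 98 mm inside; inner floor at z = 13 mm, rim at 50. One holds the sharpener, one a white eraser 34 x 34 x 12, one a black round magnifier 34 across, 24 high.
- lid1: Middle one of three identical loose lids, 90 g, each centred on its box to 3 mm. Origin: centre of its underside; z up. 92 mm square plug 6 mm deep (sits inside the walls), 106 mm square plate 6 mm thick on it, dark round knob in the middle, 24 mm wide, from z = 12 to 36 mm. Shut, the origin is at z = 44 mm of the boxes. Free desk for each lid: 135 mm from its box towards -x of the boxes.
- sharpener: Pencil sharpener: metal block 44 x 24 x 18 mm (x, y, z), 35 to 70 g, with dark blade and brass screw on top, pencil hole in one end, ribbed long sides. Origin: centre of its underside; x along its length, z up. At first it lies flat on the floor of any one box, within 9 mm of the box's middle, turned up to 50 degrees from the boxes' axes, under the lid.
- tray: Empty shallow square tray of grey plastic, 120 x 120 mm outside, 24 mm high, walls and floor 4 mm, fixed to the desk to the left or the right of the boxes. Origin: centre of its underside, on the desk; z up.
Things that resemble listed ones, but are neither listed nor needed, are in the scene too. What is shaped like the tray but purple is not meant. Leave any turquoise look-alike of the lid1 alone.

How it is judged:
By the outcome, as a careful person would: the job done as asked, in the order asked, and still so for the second after the job is handed in, with the robot touching nothing.
It also fails if it takes over 61 s, if anything falls off the work surface, if the arm or the gripper's body presses on something with over 40 N, if the wrist force passes 120 N, or if a joint passes its speed limit or range.

## Robot

A 7-joint arm with a two-finger parallel gripper is mounted at the origin on the work surface. World frame = base frame: x ahead of the robot, y to its left, z up, the work surface at z = 0. Lengths are in m, angles in rad, forces in N, time in s.
With the tool pointing down it reaches from about 0.425 to 0.925 m from the base axis. Payload 6.8 kg.
Tool frame: the origin (TCP) lies between the finger pads; the fingertips stand 14 mm ahead of it and the grasp point (between the pads) lies 5 mm behind it; z points along the fingers, y is the line along which they close (so a half turn about z gives the same grasp; the last joint's range is limited). The gripper opens to 85 mm and grips with 20 to 120 N. Pads are 22 mm wide; open, the fingers measure 114 mm over their backs; the gripper's body (76 mm by 85 mm) begins 54 mm behind the grasp point. The pads swing forward as they close: fully open they stand 13 mm farther back than shut.
Start: joints at [0.999, 0.477, 0.022, 1.555, -0.011, 1.109, -0.083], TCP at [0.302, -0.604, 0.245] pointing down, gripper open.
Joint ranges: [-2.96, 2.96], [-0.34, 2.1], [-1.41, 1.46], [0.24, 2.44], [-1.37, 4.51], [0.17, 1.92], [-2.96, 2.96]. Speed limits (rad/s): [2.39, 2.39, 3.14, 3.14, 3.14, 3.14, 3.14].

## Interface

Orientations are given as a rotation vector (axis times angle).
In Python, from bench import r, eyes, ticket gives the robot as it stands. The module is installed in compiled form; this text tells all that it offers.
- The arm moves only by the tool arm_command, never from a script. Its argument "plan" is text: rows parted by semicolons, each of 4 numbers parted by spaces: the shift along the tool's x, y, z in m, then the turn about the tool's z in degrees. In form: tx ty tz yaw; .... A call has 1 to 20 rows; each row shifts and turns the commanded pose from where the row before left it, along the tool's axes as they then stand; what a row does not reach is not made up. A row lasts 1/8 s, in which the tool goes at most 62.5 mm and 10.7 degrees, less where a joint would pass 70% of its speed; a pose out of reach is approached as far as the arm can. A call is refused whole if a number of a shift passes 0.0625 or a number of a turn 10.7, either way. A call with a gripper value outside its range is refused whole. "hand" is the closure, from -1 (fully open) to 1 (shut), set as the call begins (left out, the last holds). The fingers move at their own pace and stop on an object; "grip_force" is the grip in N (left out, the last holds). Time passes only in rows, so rows that do not move let the fingers close. It gives the time, the measured TCP pose, the force, the opening and the grip force at its end, in the units of the state.
- r.get_obs(): the state, without advancing time (a new reading comes with each control period).
- eyes.grab_frame(name): name is "scene" or "top"; returns (picture, depth): 480x640x3 uint8, red, green, blue; 480x640 float32, m along the optical axis (not along the pixel's ray), 0 where there is no reading.
- eyes.calibration(name): a dict with "fov_y" (degrees; the focal length in pixels is half the picture's height over the tangent of half this angle, whatever the lens; pixels are square), "cx", "cy" (the principal point, pixels), "k1" (the pictures are not rectified: a ray, as slopes to the right and down, at radius r is drawn at 1 + k1 r^2 times it, then the intrinsics apply), "origin" and "attitude" of the camera in the world. Camera axes: x right, y up, looking along -z (the intrinsics and any distortion apply to the point x, -y, -z); pixel columns grow to the right and rows downward; lengths in m; the calibration is good to about 2 mm. A picture is of the moment at which its call begins. calibration takes no time and is no camera call.
- ticket.hand_in(): hands the job in; it is judged then, once.
The state is a dict: "clock": time; "joints": joint angles; "qvel": joint speeds; "tau": joint torques, N m; "tcp_pos": TCP position; "orientation": TCP orientation; "contact_force": force on the tool from outside, world axes, zero at the start; "moment": the same for the moment, N m; "grip_width": finger opening in m; "gripper_force": force on a finger pad.
Only numpy, scipy, OpenCV 4.12 (cv2) and the standard library are available. Lean on these libraries where they do the work, as an engineer would, in place of code of your own. Each camera call takes 0.05 s, during which the arm holds its last target. There are 200 camera calls.

## Working session

There is one attempt and no reset: what is moved stays moved. The work goes in short steps, Python scripts to look and compute and a tool call to move; the robot and the scene stay as the last step left them, time stands still between calls to the robot, and variables do not carry over. Pictures are saved under pics/ and viewed, at most 10 in all, crops included, and the job is handed in when it is done.

Besides the shell and the picture viewer there is one more tool, called by a JSON object that holds its "name" and its "arguments". arm_command: Moves the arm, as the interface text tells. Its arguments: {"type":"object","properties":{"plan":{"type":"string"},"hand":{"type":"number"},"grip_force":{"type":"number"}},"required":["plan"]}

```bash
mkdir -p pics
cat > h.py <<'E'
import numpy as np, cv2
from scipy.spatial.transform import Rotation as R
from bench import r, eyes, ticket
def cam(n):
    c=eyes.calibration(n); f=240/np.tan(np.radians(c["fov_y"])/2)
    a=np.array(c["attitude"],float)
    M=a if a.shape==(3,3) else (R.from_rotvec(a).as_matrix() if a.size==3 else R.from_quat(a).as_matrix())
    return f,c["cx"],c["cy"],c["k1"],np.array(c["origin"]),M
def rays(n,uv):
    f,cx,cy,k,o,M=cam(n); uv=np.asarray(uv,float).reshape(-1,2)
    d=(uv-[cx,cy])/f; s=d.copy()
    for _ in range(20): s=d/(1+k*(s**2).sum(1,keepdims=True))
    return o,np.c_[s[:,0],-s[:,1],-np.ones(len(s))]@M.T
def plane(n,uv,z):
    o,d=rays(n,uv); return o+d*((z-o[2])/d[:,2])[:,None]
def deep(n,uv,dep):
    o,d=rays(n,uv); uv=np.asarray(uv,int).reshape(-1,2)
    return o+d*dep[uv[:,1],uv[:,0]][:,None]
def snap(n,name):
    p,d=eyes.grab_frame(n); cv2.imwrite(f"pics/{name}.png",cv2.cvtColor(p,cv2.COLOR_RGB2BGR)); np.save(f"pics/{name}.npy",d); return p,d
E
python3 - <<'E'
from h import *
for n in("scene","top"):
    print(eyes.calibration(n)); snap(n,n+"0")
print(r.get_obs())
E
```

```text
{'fov_y': 56.75311362095843, 'cx': 321.412860241913, 'cy': 245.01880491592928, 'k1': -0.008202358990938737, 'origin': array([ 1.03231004, -0.11987524,  0.84206373]), 'attitude': array([0.53652789, 0.43332775, 1.35869339])}
{'fov_y': 49.436895158619414, 'cx': 311.1826610079675, 'cy': 239.50568055824402, 'k1': -0.10011404350602573, 'origin': array([ 0.39605308, -0.00858193,  1.19228457]), 'attitude': array([ 0.07777568, -0.05596958, -1.56484319])}
{'clock': 0.1, 'joints': array([ 0.99891606,  0.47770766,  0.022366  ,  1.55634835, -0.01152704,
        1.10933033, -0.08311099]), 'qvel': array([ 0.00073116, -0.00141212,  0.00042885, -0.00377318, -0.00204551,
       -0.00065232,  0.00066715]), 'tau': array([ 4.50148407e-03, -5.97759426e+01,  1.61337107e+00, -2.81957996e+01,
        1.28390815e-02,  4.94078704e-03, -2.92664811e-05]), 'tcp_pos': array([ 0.301702  , -0.60324168,  0.24443172]), 'orientation': array([-3.05596232e+00, -7.21590584e-01,  7.64043834e-04]), 'contact_force': array([0.38727869, 0.53528799, 0.80116715]), 'moment': array([ 0.05700719, -0.00630788, -0.00615064]), 'gripper_force': 0.0, 'grip_width': 0.08560693747838163}
```

View pics/top0.png

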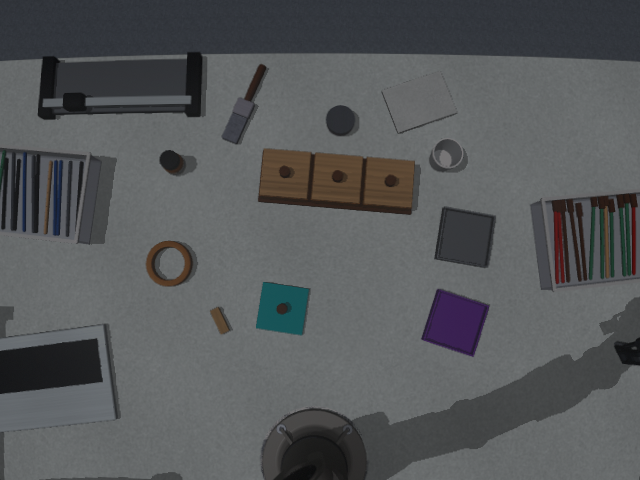

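View pics/scene0.png

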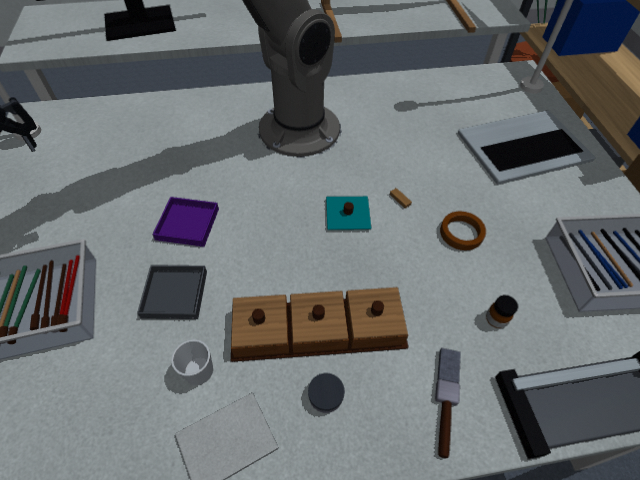

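Top view: the three lidded boxes have their knobs at (285,172), (338,176) and (391,181), the grey tray is at (466,237), and the purple tray and turquoise lid are decoys. The scene view agrees (knobs at (258,316), (318,312), (377,308); tray at (173,291)).

Run:
```python
from h import *
for n,roi,ks,tr in(("top",(140,220,250,425),[(285,172),(338,176),(391,181)],(466,237)),("scene",(280,365,225,412),[(258,316),(318,312),(377,308)],(173,291))):
    im=cv2.imread(f"pics/{n}0.png"); dep=np.load(f"pics/{n}0.npy"); hsv=cv2.cvtColor(im,cv2.COLOR_BGR2HSV)
    P=deep(n,np.c_[np.tile(np.arange(640),480),np.repeat(np.arange(480),640)],dep).reshape(480,640,3)
    print(n)
    for k in ks:
        u,v=k; w=np.zeros((480,640),bool); w[v-14:v+14,u-14:u+14]=1
        top=w&(P[...,2]>.072)&(P[...,2]<.09)
        ys,xs=np.nonzero(top); c=plane(n,[[xs.mean(),ys.mean()]],.08)
        print("knob",top.sum(),c.round(4),P[top][:,2].max().round(4) if top.any() else 0, "pix z",P[v,u].round(4))
    w=np.zeros((480,640),bool); a,b,c,d=roi; w[a:b,c:d]=1
    m=w&(abs(P[...,2]-.056)<.006); 
    Q=P[m][:,:2].astype(np.float32); rc=cv2.minAreaRect(Q); print("lids",m.sum(),rc,np.median(P[m][:,2]))
    # tray: rim points by height
    u,v=tr; w[:]=0; w[v-42:v+42,u-42:u+42]=1
    m=w&(abs(P[...,2]-.024)<.005); Q=P[m][:,:2].astype(np.float32); print("tray",m.sum(),cv2.minAreaRect(Q),"floor z",P[v,u])
o=r.get_obs();print(R.from_rotvec(o["orientation"]).as_matrix().round(3))
```

```text
top
knob 97 [[0.6404 0.0662 0.08  ]] 0.0863 pix z [0.6378 0.0648 0.0802]
knob 98 [[ 0.6312 -0.0492  0.08  ]] 0.0862 pix z [ 0.6297 -0.0503  0.0785]
knob 100 [[ 0.622  -0.1628  0.08  ]] 0.0855 pix z [ 0.6185 -0.1648  0.0819]
lids 6510 ((0.6314510107040405, -0.04867486655712128), (0.33920055627822876, 0.1090029925107956), 85.29998016357422) 0.05681118082397574
tray 412 ((0.5043562650680542, -0.34203600883483887), (0.12117459625005722, 0.12206576764583588), 80.2021255493164) floor z [ 0.50487667 -0.34800089  0.0035161 ]
scene
knob 130 [[ 0.6222 -0.1622  0.08  ]] 0.0839 pix z [ 0.6279 -0.1625  0.0819]
knob 124 [[ 0.6341 -0.0475  0.08  ]] 0.0823 pix z [ 0.6369 -0.0486  0.0809]
knob 110 [[0.6422 0.0674 0.08  ]] 0.0831 pix z [0.6468 0.0652 0.0818]
lids 7490 ((0.6312671303749084, -0.04753594100475311), (0.339738667011261, 0.10822313278913498), 85.0452651977539) 0.05641507219865455
tray 538 ((0.502434492111206, -0.34067031741142273), (0.12148931622505188, 0.12340272217988968), 80.01716613769531) floor z [ 0.49884301 -0.34291624  0.00627858]
[[ 0.894  0.447 -0.001]
 [ 0.447 -0.894  0.001]
 [-0.    -0.002 -1.   ]]
```

{"name": "arm_command", "arguments": {"plan": "0 0 0 10.45; 0 0 0 10.45; 0 0 0 10.45; 0.025 -0.042 0 0; 0.026 -0.0424 0 0; 0.0258 -0.0424 0 0; 0.0258 -0.0424 0 0; 0.0258 -0.0424 0 0; 0.0258 -0.0424 0 0; 0.0258 -0.0424 0 0; 0.0258 -0.0424 0.02 0; 0.0258 -0.0424 0.02 0; 0.0258 -0.0424 0.03 0; 0.0255 -0.042 0.03 0; 0 0 0 0; 0 0 0 0", "hand": -1, "grip_force": 40}}

```text
clock: 2.1
tcp_pos: [0.6222, -0.1638, 0.1449]
orientation: [3.138, -0.131, -0.002]
contact_force: [-0.1, -0.7, -1.0]
grip_width: 0.0854
gripper_force: 0.0
```

```bash
cat >> h.py <<'E'
def go(x,y,z=None,ang=None):
    "tool-frame shift to the target; yaw to bring tool x to world angle ang (deg, mod 180)"
    o=r.get_obs(); M=R.from_rotvec(o["orientation"]).as_matrix(); p=o["tcp_pos"]
    d=np.array([x,y,p[2] if z is None else z])-p
    a=np.degrees(np.arctan2(M[1,0],M[0,0])); print("t",o["clock"],"tcp",p.round(4),"ang",a.round(2),"z",M[:,2].round(3),"F",o["contact_force"].round(1),"w",round(o["grip_width"],4))
    yaw=0
    if ang is not None: yaw=(a-ang+90)%180-90
    M2=M@R.from_euler("z",yaw,degrees=True).as_matrix()
    print("yaw",round(yaw,2),"shift after yaw",(M2.T@d).round(4),"now",(M.T@d).round(4))
E
python3 -c "
from h import *
go(.622,-.1625,.073,-4.77)"
```

```text
t 2.1 tcp [ 0.6222 -0.1638  0.1449] ang -4.78 z [-0.001 -0.001 -1.   ] F [-0.1 -0.7 -1. ] w 0.0854
yaw -0.01 shift after yaw [-0.0003 -0.0013  0.0719] now [-0.0003 -0.0013  0.0719]
```

{"name": "arm_command", "arguments": {"plan": "0 -0.0012 0.03 0; 0 0 0.025 0; 0 0 0.015 0; 0 0 0 0"}}

```text
clock: 2.6
tcp_pos: [0.6219, -0.1632, 0.0749]
orientation: [3.138, -0.133, -0.002]
contact_force: [-1.0, 1.4, 0.6]
grip_width: 0.0854
gripper_force: 0.0
```

{"name": "arm_command", "arguments": {"plan": "0 0 0 0; 0 0 0 0; 0 0 0 0; 0 0 0 0; 0 0 0 0", "hand": 1, "grip_force": 40}}

```text
clock: 3.22
tcp_pos: [0.6232, -0.1621, 0.0761]
orientation: [3.139, -0.131, 0.002]
contact_force: [-1.8, -0.5, 5.3]
grip_width: 0.0226
gripper_force: 39.2
```

{"name": "arm_command", "arguments": {"plan": "0 0 -0.01 0; 0 0 -0.02 0; 0 0 -0.03 0; -0.03 0 -0.01 0; -0.035 0 0 0; -0.035 0 0 0; -0.035 0 0 0; 0 0 0.03 0; 0 0 0.03 0; 0 0 0.025 0; 0 0 0.015 0; 0 0 0.009 0; 0 0 0 0"}}

```text
clock: 4.85
tcp_pos: [0.4884, -0.1508, 0.0364]
orientation: [-3.139, 0.131, 0.0]
contact_force: [0.2, 0.2, 0.3]
grip_width: 0.0221
gripper_force: 39.2
```

```bash
python3 -c "
from h import *
snap('top','top1');snap('scene','scene1')
a=cv2.imread('pics/top1.png')[130:300,240:500];b=cv2.imread('pics/scene1.png')[180:390,130:430]
cv2.imwrite('pics/c1.png',np.vstack([cv2.resize(a,(440,288)),cv2.resize(b,(440,308))]))
go(.487,-.151,.032)"
```

```text
t 4.95 tcp [ 0.4888 -0.151   0.037 ] ang -4.78 z [ 0.001 -0.    -1.   ] F [ 0.2 -0.4 -1.4] w 0.0221
yaw 0 shift after yaw [-0.0018  0.0002  0.005 ] now [-0.0018  0.0002  0.005 ]
```

View pics/c1.png

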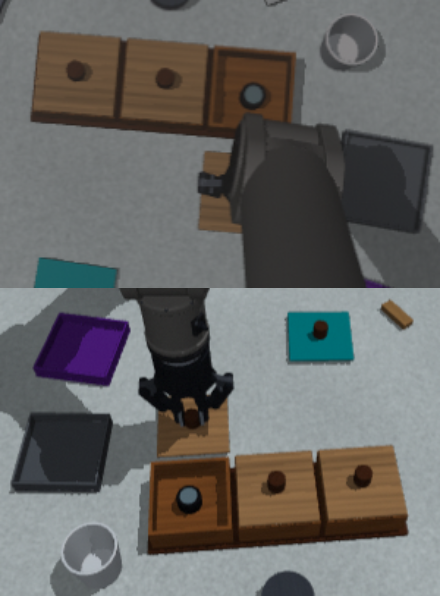

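The opened -y box shows the round magnifier (crop (253,95)), so the sharpener isn't there. I'll set this lid down and go to the middle box.

{"name": "arm_command", "arguments": {"plan": "0 0 0.003 0; 0 0 0.0015 0; 0 0 0 0"}}

```text
clock: 5.32
tcp_pos: [0.4884, -0.1509, 0.032]
orientation: [3.139, -0.131, 0.001]
contact_force: [0.6, 0.0, 0.7]
grip_width: 0.0224
gripper_force: 39.4
```

{"name": "arm_command", "arguments": {"plan": "0 0 0 0; 0 0 0 0; 0 0 0 0; 0 0 -0.03 0; 0 0 -0.04 0; 0 0 -0.04 0; 0.035 -0.03 0 0; 0.04 -0.034 0 0; 0.04 -0.034 0 0; 0.02 -0.016 0 0; 0 0 0.02 0; 0 0 0 0", "hand": -1}}

```text
clock: 6.82
tcp_pos: [0.6292, -0.0497, 0.119]
orientation: [3.138, -0.132, -0.009]
contact_force: [-0.2, -0.8, -0.0]
grip_width: 0.0855
gripper_force: 0.0
```

```bash
python3 -c "
from h import *
go(.632,-.0485,.075,-4.77)"
```

```text
t 6.825 tcp [ 0.6292 -0.0497  0.119 ] ang -4.83 z [-0.006 -0.001 -1.   ] F [-0.2 -0.8 -0. ] w 0.0855
yaw -0.06 shift after yaw [ 0.0029 -0.0015  0.044 ] now [ 0.0029 -0.0015  0.044 ]
```

{"name": "arm_command", "arguments": {"plan": "0.003 -0.001 0.02 0; 0 0 0.015 0; 0 0 0.009 0; 0 0 0 0"}}

```text
clock: 7.32
tcp_pos: [0.6346, -0.0479, 0.0768]
orientation: [3.139, -0.131, -0.003]
contact_force: [-0.2, 0.1, -0.2]
grip_width: 0.0857
gripper_force: 0.0
```

{"name": "arm_command", "arguments": {"plan": "0 0 0 0; 0 0 0 0; 0 0 0 0; 0 0 0 0; 0 0 0 0", "hand": 1}}

```text
clock: 7.95
tcp_pos: [0.6357, -0.0477, 0.0784]
orientation: [3.139, -0.131, 0.001]
contact_force: [-1.4, -0.7, 4.4]
grip_width: 0.0221
gripper_force: 39.2
```

{"name": "arm_command", "arguments": {"plan": "0 0 -0.01 0; 0 0 -0.02 0; 0 0 -0.03 0; -0.03 0 -0.01 0; -0.035 0 0 0; -0.035 0 0 0; -0.035 0 0 0; 0 0 0.03 0; 0 0 0.03 0; 0 0 0.025 0; 0 0 0.015 0; 0 0 0.009 0; 0 0 0 0"}}

```text
clock: 9.57
tcp_pos: [0.501, -0.0365, 0.0389]
orientation: [3.139, -0.131, -0.0]
contact_force: [0.3, -0.2, -0.7]
grip_width: 0.0224
gripper_force: 39.2
```

```bash
python3 -c "
from h import *
snap('top','top2');snap('scene','scene2')
a=cv2.imread('pics/top2.png')[130:300,240:500];b=cv2.imread('pics/scene2.png')[180:390,130:430]
cv2.imwrite('pics/c2.png',np.vstack([cv2.resize(a,(440,288)),cv2.resize(b,(440,308))]))
go(.497,-.037,.032)"
```

```text
t 9.675 tcp [ 0.5014 -0.0365  0.0395] ang -4.78 z [ 0.001  0.    -1.   ] F [ 0.1  0.7 -1.1] w 0.022
yaw 0 shift after yaw [-0.0043  0.0008  0.0075] now [-0.0043  0.0008  0.0075]
```

View pics/c2.png

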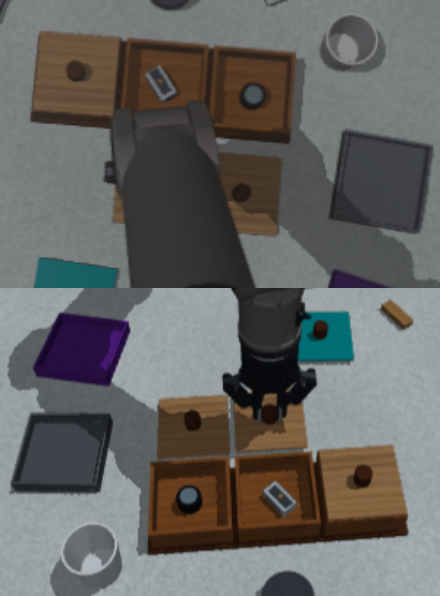

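The middle box holds the sharpener (crop (160,82)). Set this lid down, back off, and measure the sharpener.

{"name": "arm_command", "arguments": {"plan": "0 0 0.003 0; 0 0 0.0015 0; 0 0 0 0"}}

```text
clock: 10.05
tcp_pos: [0.5009, -0.0365, 0.0344]
orientation: [3.139, -0.131, 0.0]
contact_force: [-0.6, 0.3, -1.9]
grip_width: 0.0221
gripper_force: 39.3
```

{"name": "arm_command", "arguments": {"plan": "0 0 0 0; 0 0 0 0; 0 0 0 0; 0 0 -0.03 0; 0 0 -0.04 0; 0 0 -0.05 0; 0 0.04 -0.02 0; 0 0.03 0 0; 0 0.03 0 0; 0 0 0 0", "hand": -1}}

```text
clock: 11.3
tcp_pos: [0.4918, -0.1388, 0.1744]
orientation: [3.138, -0.138, -0.0]
contact_force: [-0.0, 0.3, -0.1]
grip_width: 0.0855
gripper_force: 0.0
```

Run:
```python
from h import *
out=[]
for n,(a,b,c,d) in(("top",(140,220,310,368)),("scene",(280,365,285,355))):
    p,dep=snap(n,n+"3"); hsv=cv2.cvtColor(p,cv2.COLOR_RGB2HSV)
    P=deep(n,np.c_[np.tile(np.arange(640),480),np.repeat(np.arange(480),640)],dep).reshape(480,640,3)
    w=np.zeros((480,640),bool); w[a:b,c:d]=1
    near=np.hypot(P[...,0]-.632,P[...,1]+.0485)<.036
    for nm,m in(("colour",w&near&(hsv[...,1]<70)&(hsv[...,2]>60)),("height",w&near&(P[...,2]>.024)&(P[...,2]<.038))):
        Q=P[m]; ys,xs=np.nonzero(m); pl=plane(n,np.c_[xs,ys],.031)[:,:2].astype(np.float32)
        print(n,nm,m.sum(),"z",np.median(Q[:,2]).round(4),"depth rect",cv2.minAreaRect(Q[:,:2].astype(np.float32)),"plane rect",cv2.minAreaRect(pl),"mean",pl.mean(0))
    out.append(cv2.resize(cv2.cvtColor(p,cv2.COLOR_RGB2BGR)[a:b,c:d],(400,400)))
cv2.imwrite("pics/c3.png",np.hstack(out)); go(.632,-.0485)
```

```text
top colour 149 z 0.0313 depth rect ((0.6354416012763977, -0.0436956025660038), (0.04750366136431694, 0.024596089497208595), 31.31230926513672) plane rect ((0.6335945725440979, -0.04390181228518486), (0.04433978348970413, 0.025270147249102592), 33.28213119506836) mean [ 0.6326652  -0.04441501]
top height 217 z 0.0321 depth rect ((0.6337713599205017, -0.04523283243179321), (0.04502435028553009, 0.025261370465159416), 30.790727615356445) plane rect ((0.633208155632019, -0.04514311999082565), (0.04547581449151039, 0.025103526189923286), 32.1820068359375) mean [ 0.633347   -0.04500913]
scene colour 220 z 0.0305 depth rect ((0.6290106177330017, -0.04533851146697998), (0.05390038341283798, 0.028960049152374268), 25.386585235595703) plane rect ((0.6364557147026062, -0.04419814795255661), (0.04875754565000534, 0.028012704104185104), 32.63243865966797) mean [ 0.6366809 -0.0429804]
scene height 251 z 0.0315 depth rect ((0.6330267190933228, -0.04286778345704079), (0.04321588575839996, 0.02494332194328308), 34.491024017333984) plane rect ((0.6340045928955078, -0.042510420083999634), (0.04432149976491928, 0.025271134451031685), 33.28910827636719) mean [ 0.6345948  -0.04281652]
t 11.4 tcp [ 0.4924 -0.1358  0.1742] ang -4.79 z [-0.  0. -1.] F [-0.7  0.4 -0.9] w 0.0857
yaw 0 shift after yaw [ 0.1318 -0.0986  0.    ] now [ 0.1318 -0.0986  0.    ]
```

View pics/c3.png

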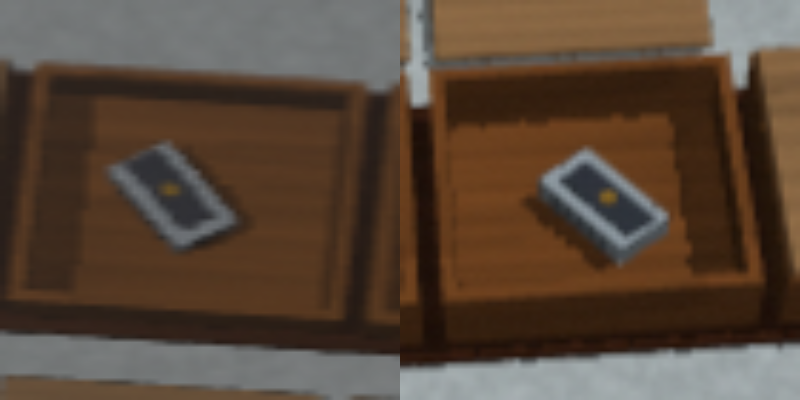

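The crop shows the sharpener flat near the box middle, at about (172,190) in the left (top) panel and (607,197) in the right (scene) panel. Both views agree on centre (0.6335, -0.044), long axis at 33° and top at 31 mm. Fully open fingers would not fit in the box, so I'll pre-close to about 50 mm.

{"name": "arm_command", "arguments": {"plan": "0.03 -0.02 0 -9.45; 0 0 0 -9.45; 0 0 0 -9.45; 0 0 0 -9.45; 0 0 0 0; 0 0 0 0", "hand": -0.15}}

```text
clock: 12.15
tcp_pos: [0.5241, -0.118, 0.1743]
orientation: [-3.013, -0.89, -0.0]
contact_force: [0.6, -0.0, 0.2]
grip_width: 0.0491
gripper_force: 0.0
```

```bash
python3 -c "
from h import *
go(.6335,-.044,.1,33)"
```

```text
t 12.15 tcp [ 0.5241 -0.118   0.1743] ang 32.9 z [-0.  0. -1.] F [ 0.6 -0.   0.2] w 0.0491
yaw -0.1 shift after yaw [ 0.132  -0.0024  0.0743] now [ 0.132  -0.0026  0.0743]
```

{"name": "arm_command", "arguments": {"plan": "0.033 -0.0006 0 0; 0.033 -0.0006 0 0; 0.033 -0.0006 0.02 0; 0.033 -0.0006 0.02 0; 0 0 0.02 0; 0 0 0.014 0; 0 0 0 0; 0 0 0 0"}}

```text
clock: 13.15
tcp_pos: [0.6334, -0.0455, 0.101]
orientation: [3.012, 0.891, 0.001]
contact_force: [-0.9, -0.1, 0.1]
grip_width: 0.0492
gripper_force: 0.0
```

```bash
python3 -c "
from h import *
go(.6335,-.044,.032,33)"
```

```text
t 13.15 tcp [ 0.6334 -0.0455  0.101 ] ang 32.95 z [ 0.001 -0.    -1.   ] F [-0.9 -0.1  0.1] w 0.0492
yaw -0.05 shift after yaw [ 0.0008 -0.0013  0.069 ] now [ 0.0008 -0.0013  0.069 ]
```

{"name": "arm_command", "arguments": {"plan": "0.001 -0.001 0.02 0; 0 0 0.02 0; 0 0 0.015 0; 0 0 0.0095 0; 0 0 0.004 0; 0 0 0 0; 0 0 0 0"}}

```text
clock: 14.02
tcp_pos: [0.6342, -0.0434, 0.0324]
orientation: [3.012, 0.893, 0.002]
contact_force: [-0.0, 0.8, 1.1]
grip_width: 0.0495
gripper_force: 0.0
```

{"name": "arm_command", "arguments": {"plan": "0 0 0 0; 0 0 0 0; 0 0 0 0; 0 0 0 0; 0 0 0 0", "hand": 1, "grip_force": 40}}

```text
clock: 14.65
tcp_pos: [0.6342, -0.0434, 0.0325]
orientation: [3.012, 0.893, 0.002]
contact_force: [0.2, 0.5, 4.7]
grip_width: 0.0228
gripper_force: 40.0
```

{"name": "arm_command", "arguments": {"plan": "0 0 -0.01 0; 0 0 -0.03 0; 0 0 -0.04 0; 0 0 -0.035 0; -0.03 0.02 0 0; -0.034 0.0223 0 0; -0.034 0.0223 0 0; -0.034 0.0223 0 0; -0.034 0.0223 0 0; -0.034 0.0223 0 0; -0.034 0.0223 0 0; -0.034 0.0223 0.03 0; -0.004 0.0026 0.03 0; 0 0 0 0; 0 0 0 0"}}

```text
clock: 16.52
tcp_pos: [0.5041, -0.3407, 0.0879]
orientation: [3.011, 0.895, 0.002]
contact_force: [0.7, 0.0, -0.2]
grip_width: 0.0233
gripper_force: 39.3
```

```bash
python3 -c "
from h import *
go(.5035,-.3413,.0245)"
```

```text
t 16.525 tcp [ 0.5041 -0.3407  0.0879] ang 33.1 z [ 0.001  0.    -1.   ] F [ 0.7  0.  -0.2] w 0.0233
yaw 0 shift after yaw [-0.0009  0.0001  0.0634] now [-0.0009  0.0001  0.0634]
```

{"name": "arm_command", "arguments": {"plan": "0 0 0.02 0; 0 0 0.02 0; 0 0 0.012 0; 0 0 0.007 0; 0 0 0.003 0; 0 0 0.0015 0; 0 0 0 0; 0 0 0 0"}}

```text
clock: 17.52
tcp_pos: [0.5033, -0.3416, 0.0237]
orientation: [3.011, 0.893, 0.001]
contact_force: [-0.6, 0.2, -1.2]
grip_width: 0.0226
gripper_force: 39.4
```

{"name": "arm_command", "arguments": {"plan": "0 0 0 0; 0 0 0 0; 0 0 0 0; 0 0 -0.02 0; 0 0 -0.04 0; 0 0 -0.04 0; 0 0 -0.04 0; -0.04 0.04 -0.03 0; -0.04 0.04 0 0; -0.04 0.04 0 0; 0 0 0 0; 0 0 0 0", "hand": -0.1}}

```text
clock: 19.02
tcp_pos: [0.4683, -0.5055, 0.1934]
orientation: [-3.012, -0.893, -0.002]
contact_force: [-0.1, -0.2, -0.2]
grip_width: 0.0468
gripper_force: 0.0
```

```bash
python3 -c "
from h import *
snap('top','top4');snap('scene','scene4')
a=cv2.imread('pics/top4.png')[130:300,240:520];b=cv2.imread('pics/scene4.png')[180:390,110:430]
cv2.imwrite('pics/c4.png',np.vstack([cv2.resize(a,(480,290)),cv2.resize(b,(480,306))]))
go(.5,-.34)"
```

```text
t 19.125 tcp [ 0.4693 -0.5043  0.1933] ang 33.16 z [ 0.001  0.001 -1.   ] F [0.1 0.3 0.1] w 0.0468
yaw 0 shift after yaw [ 0.1155 -0.1207  0.0002] now [ 0.1155 -0.1207  0.0002]
```

View pics/c4.png

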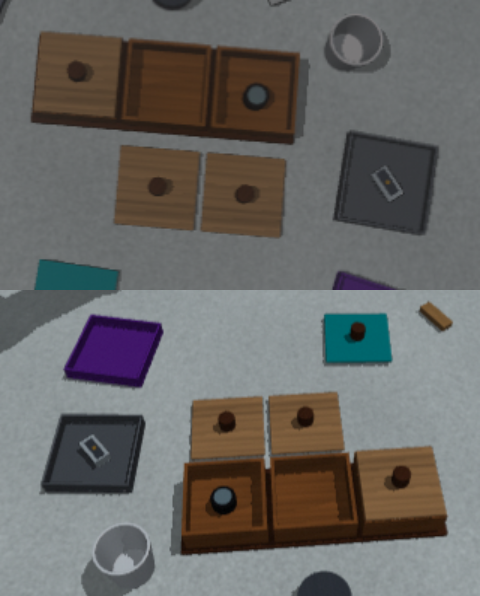

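The sharpener lies in the grey tray (crop (387,183) and (94,449)). Both removed lids are flat on the desk, and the arm is clear.

```bash
python3 -c "
from bench import ticket
print(ticket.hand_in())"
```

```text
the job is handed in; nothing more can be done
None
```

The sharpener was in the middle box and now lies in the grey tray; the two lids I removed are flat on the desk, the third box stayed shut, and the job was handed in at about 19 s of the 61 s allowed.

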